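Take the tall rabbit print off the printer and put it on show

TASK

Draw the printer's bed out to its front stop by its orange fin, so slowly that the tall rabbit print stays standing on it. Then take the top-heavy rabbit by its head from under the print head and stand it gently upright in the middle of the round wooden stand, never letting it tip, and let go. Last, push the empty bed fully home again by its fin, and leave the other things on the table where they are.

Things in the scene. Friction and masses are not known exactly. Their poses are not given: they have to be found in the camera images.
- printer: desktop 3D printer, fixed, black and orange, 310 x 310 x 440 mm; its tower stands on its left (+y) side and an arm with the print head reaches over the bed. Origin on the table under the middle of the bed when the bed is home. Its own -x axis points out of its front, roughly to the robot: the bed comes out that way. z up
- light_bar (a point): lower front edge, at its middle, of the silvery light bar fixed on the printer's arm, 262 mm above the table, 220 mm wide (printer's y); arm and print head are above and behind it. With the bed out, the rabbit's axis is only 10 to 26 mm in front of it: to grip its head the hand must lean back to the robot, 30 to 40 degrees from vertical, fingers pointing down and to the printer's +x, and draw back so
- bed (a joint): the bed's slide, m: 0 = fully home (back), 0.090 = out at the front stop. Slides with about 2.5 N of friction and stays where it is left
- bed_handle (a point): the point at which to pinch the orange upright fin on the middle of the bed's front edge; the fin is 14 mm thick (printer's y), 34 mm long (x), 45 mm high, this point lies 85 mm above the table, 15 mm below its top, and 135 mm in front of the bed's middle; nothing stands beside it. Axes as the printer's; moves with the bed
- bed_top (a point): middle of the bed's upper face, 70 mm above the table; the bed is a dark plate of 180 x 180 mm
- rabbit_mid (a point): the pink rabbit print, 175 mm tall, about 120 g, standing loose on the bed: round foot 42 mm across, stem 19 mm, upright round head 40 mm across from 106 to 148 mm above its foot, two ears above it. This point lies on its axis half-way up, 87.5 mm above its foot's underside; z up its axis. It tips over easily: centre of mass about 100 mm up
- rabbit_head (a point): middle of the rabbit's head, on its axis 127 mm above its foot's underside: the place to grip, 40 mm across from any side
- stand_top (a point): middle of the upper face of the round dark wooden stand, 100 mm across on top, 25 mm high, fixed to the table
- mark_orange: flat orange rabbit-shaped bookmark, 140 x 40 x 4 mm, lying loose
- mark_green: flat green rabbit-shaped bookmark, same shape
- mark_blue: flat blue rabbit-shaped bookmark, same shape
- glue: white glue stick with an orange cap, 30 mm thick, 95 mm tall, standing loose (origin under its foot); stands near the wooden stand
- pot: small open yellow printed pot, 56 mm wide, 45 mm tall, standing loose
- scraper: flat scraper with a handle, 200 mm long, lying loose
- rabbit: the same rabbit, origin at the middle of its foot's underside
- stand: the same wooden stand, origin at the middle of its underside
Mind the look-alikes: they are no part of the job. What is meant by the rabbit is not blue, and is the larger of those in its own colour.

How it is judged:
On the way, in this order (a step that is already met when the one before it is completed fails the run):
1. the bed is out at its front stop (at least 84 of 90 mm) with the rabbit standing on it (value of joint bed above 0.084 m and angle between rabbit_mid's own z axis and vertical below 0.1 rad and z of rabbit_mid in the frame of bed_top below 0.093 m and contact force between the fingers and rabbit below 0.05 N), for 0.2 s.
2. the rabbit stands released, upright and within 22 mm of the middle of the wooden stand (horizontal distance between rabbit_mid and stand_top below 0.022 m and angle between rabbit_mid's own z axis and vertical below 0.1 rad and z of rabbit_mid in the frame of stand_top between 0.082 and 0.093 m and contact force between the fingers and rabbit below 0.05 N), for 0.3 s.
At the end, for the whole second after the job is handed in: The rabbit stands released, at rest, upright (within 0.1 rad) on the wooden stand, its axis within 22 mm of the stand's middle, and the bed is home (within 6 mm) (all of step 2 and value of joint bed below 0.006 m and linear speed of rabbit below 0.02 m/s); the robot touches nothing.
It fails at once if the rabbit leans more than 0.45 rad (angle between rabbit_mid's own z axis and vertical above 0.45 rad).
It fails at once if the rabbit is pressed on the stand with more than 40 N (contact force between rabbit and stand above 40 N).
It fails at once if the rabbit is dropped: it moves at more than 0.4 m/s over the stand, less than 35 mm above it (horizontal distance between rabbit_mid and stand_top below 0.05 m and z of rabbit_mid in the frame of stand_top below 0.1225 m and linear speed of rabbit above 0.4 m/s).
It fails at once if another loose thing is moved by more than 30 mm (distance of any of mark_orange, mark_green, mark_blue, glue, pot, scraper from where it was at the start of the episode above 0.03 m).
It also fails if it takes over 69 s, if anything falls off the work surface, if the arm or the gripper's body presses on something with over 40 N, if the wrist force passes 120 N, or if a joint passes its speed limit or range.

ROBOT

A 6-joint arm with a two-finger parallel gripper is mounted at the origin on the work surface. World frame = base frame: x ahead of the robot, y to its left, z up, the work surface at z = 0. Lengths are in m, angles in rad, forces in N, time in s.
With the tool pointing down it reaches from about 0.275 to 0.875 m from the base axis. Payload 12.5 kg.
Tool frame: the origin (TCP) lies on the centre line of the jaws, within the pads' length; the fingertips stand r.finger_overhang ahead of it and the grasp point (between the pads) lies 3 mm ahead of it (r.finger_overhang is the distance from the TCP to the fingertips, in m); z points along the fingers, y is the line along which they close (so a half turn about z gives the same grasp; the last joint's range is limited). The gripper opens to 85 mm and grips with 20 to 120 N. Pads are 22 mm wide; open, the fingers measure 114 mm over their backs; the gripper's body (76 mm by 85 mm) begins 54 mm behind the grasp point. The pads swing forward as they close: fully open they stand 13 mm farther back than shut.
Start: joints at [1.263, 0.351, 1.652, -0, 1.139, -0.085], TCP at [0.121, 0.536, 0.253] pointing down, gripper open.
Joint ranges: [-2.75, 2.75], [-0.79, 2.1], [0.01, 2.65], [-1.57, 4.71], [0.07, 3.14], [-2.87, 2.87]. Speed limits (rad/s): [2.22, 2.22, 2.79, 3.14, 3.14, 3.14].

INTERFACE

Orientations are given as a unit quaternion [x, y, z, w].
In Python, from cell import r, optics gives the robot as it stands. The module is installed in compiled form; this text tells all that it offers. Calls block until the motion is done:
- r.move_to(position, orientation): joint-space move of the TCP to a pose.
- r.move_linear(position, rot=None, vel=0.15): straight line of the TCP; rot=None keeps the orientation; vel is the mean speed in m/s.
- r.set_joints(angles): joint-space move.
- r.set_gripper(opening, squeeze=None): opening from 0.0 (shut) to 1.0 (fully open); squeeze is the grip in N (None keeps the last); returns when the fingers have stopped.
- r.sleep(seconds).
- r.inverse_kinematics(position, orientation): joint angles nearest the present ones, or None.
- optics.get_image(name): name is "scene" or "top"; returns a dict with "pixels" (384x512x3 uint8, red, green, blue), "depth" (384x512 float32, m along the optical axis (not along the pixel's ray), 0 where there is no reading), "fx", "fy", "cx", "cy" (pixels), "camera_from_world" (4x4, takes a point from world to camera coordinates). Camera axes: x right, y down, z forward; pixel columns grow to the right and rows downward; lengths in m; the calibration is good to about 2 mm. A picture is of the moment at which its call begins.
A pose or a line that the arm cannot do raises r.PlanningError and nothing moves.
- r.hand_in(): hands the job in; it is judged then, once.
Readings, each from a call of its own:
- r.current_t(): time.
- r.current_q(): joint angles.
- r.current_qvel(): joint speeds.
- r.current_effort(): joint torques, N m.
- r.current_tool_pos(): TCP position.
- r.current_ee_rot(): TCP orientation.
- r.current_contact_force(): force on the tool from outside, world axes, zero at the start.
- r.current_torque(): the same for the moment, N m.
- r.current_opening(): opening from 0.0 (shut) to 1.0 (fully open).
- r.current_finger_force(): force on a finger pad.
Only numpy, scipy, OpenCV 4.12 (cv2) and the standard library are available. Lean on these libraries where they do the work, as an engineer would, in place of code of your own. Each camera call takes 0.05 s, during which the arm holds its last target. There are 200 camera calls.

## Working session

There is one attempt and no reset: what is moved stays moved. The work goes in short steps, each a Python script; the robot and the scene stay as the last script left them, time stands still between calls to the robot, and variables do not carry over. Pictures are saved under pics/ and viewed, at most 10 in all, crops included, and the job is handed in when it is done.

```bash
mkdir -p pics; ls; python3 - <<'E'
from cell import r, optics
import cv2,numpy as np
ims=[]
for n in("scene","top"):
    d=optics.get_image(n); np.savez(n,**d)
    cv2.imwrite(f"pics/{n}0.png",d["pixels"][...,::-1])
    print(n,d["fx"],d["fy"],d["cx"],d["cy"],np.round(d["camera_from_world"],3).tolist())
print(r.current_t(),r.finger_overhang,r.current_ee_rot(),r.current_tool_pos())
E
```

```text
pics
scene 368.1168971707626 368.1168971707626 249.38852162768694 194.56777518341482 [[0.009, 1.0, 0.01, -0.006], [0.582, 0.003, -0.813, -0.191], [-0.813, 0.013, -0.581, 1.773], [0.0, 0.0, 0.0, 1.0]]
top 434.13448503272303 434.13448503272303 262.0898197714603 190.20122727449768 [[-0.029, -0.999, -0.016, 0.039], [-0.998, 0.03, -0.061, 0.574], [0.062, 0.014, -0.998, 1.403], [0.0, 0.0, 0.0, 1.0]]
0.1 0.022 [ 1.11169882e-01  9.93801276e-01 -5.20084405e-04 -1.02306454e-04] [0.12141031 0.53614652 0.25281097]
```

View pics/scene0.png

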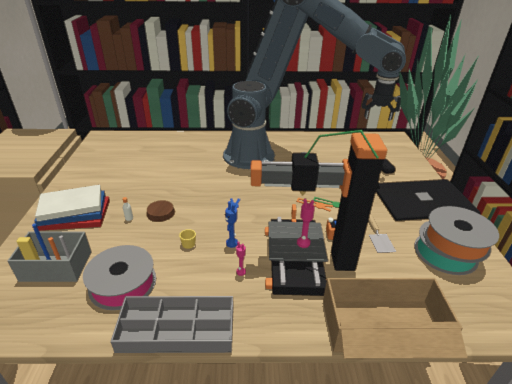

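View pics/top0.png

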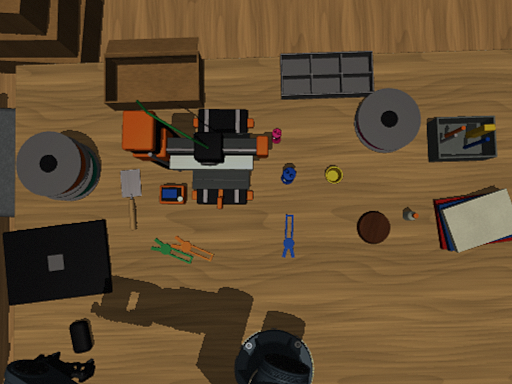

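The scene view shows the large pink rabbit on the bed at (307,225). The look-alikes are the small pink rabbit at (241,262) and the blue one at (232,222). In the top view the stand is at (374,227), the glue at (409,214) and the fin near (221,197). By the description I choose the large pink rabbit on the bed. Next is a close crop to check that choice.

```bash
cat > h.py <<'E'
import numpy as np,cv2
def load(n):
    d=dict(np.load(n+".npz")); return d
def get(n):
    from cell import optics
    return optics.get_image(n)
def ray(d,u,v):
    T=d["camera_from_world"];R=T[:3,:3];o=-R.T@T[:3,3]
    return o,R.T@np.array([(u-d["cx"])/d["fx"],(v-d["cy"])/d["fy"],1.])
def onz(d,u,v,z):
    o,k=ray(d,u,v); return o+k*(z-o[2])/k[2]
def cloud(d):
    T=d["camera_from_world"];v,u=np.mgrid[:384,:512];z=d["depth"]
    c=np.stack([(u-d["cx"])/d["fx"]*z,(v-d["cy"])/d["fy"]*z,z],-1)
    w=(c-T[:3,3])@T[:3,:3]; w[z<=0]=np.nan; return w
def hsv(d): return cv2.cvtColor(np.ascontiguousarray(d["pixels"]),cv2.COLOR_RGB2HSV)
def proj(d,p):
    T=d["camera_from_world"];c=T[:3,:3]@np.array(p)+T[:3,3]
    return np.round([d["fx"]*c[0]/c[2]+d["cx"],d["fy"]*c[1]/c[2]+d["cy"]],1)
def tri(a,pa,b,pb):
    o1,k1=ray(a,*pa);o2,k2=ray(b,*pb);A=np.c_[k1,-k2];s,_,_,_=np.linalg.lstsq(A,o2-o1,rcond=None)
    return (o1+k1*s[0]+o2+k2*s[1])/2,np.linalg.norm(o1+k1*s[0]-o2-k2*s[1])
E
python3 - <<'E'
from h import *
s,t=load("scene"),load("top")
a=cv2.resize(t["pixels"][100:220,110:290],None,fx=3,fy=3,interpolation=cv2.INTER_CUBIC)[:, :540]
b=cv2.resize(s["pixels"][150:300,220:350],None,fx=2,fy=2.4,interpolation=cv2.INTER_CUBIC)
cv2.imwrite("pics/crop1.png",np.hstack([a,b])[...,::-1])
H=hsv(s);C=cloud(s);Ct=cloud(t);Ht=hsv(t)
def comps(H,C,lo,hi,name,amin=12):
    m=cv2.inRange(H,lo,hi);n,l,st,ce=cv2.connectedComponentsWithStats(m)
    for i in range(1,n):
        if st[i,4]>=amin:
            P=C[l==i];print(name,st[i].tolist(),ce[i].round(1),np.nanmedian(P,0).round(3),np.nanmin(P,0).round(3),np.nanmax(P,0).round(3))
comps(H,C,(155,100,60),(178,255,255),"pinkS",40);comps(Ht,Ct,(155,100,60),(178,255,255),"pinkT")
comps(Ht,Ct,(3,150,120),(16,255,255),"orT");comps(H,C,(3,150,120),(16,255,255),"orS",15)
comps(Ht,Ct,(0,90,30),(12,255,110),"woodT",300);comps(H,C,(0,90,30),(12,255,110),"woodS",150)
for n,C_ in(("S",C),("T",Ct)):
    z=C_[...,2];m=(abs(z-.07)<.004)&(C_[...,1]>-.05)&(C_[...,1]<.3)&(C_[...,0]>.3)
    q=C_[m];print("bed",n,len(q),np.median(q,0))
E
```

```text
pinkS [72, 16, 16, 54, 234] [79.2 42.1] [-0.83  -1.034  0.315] [-0.994 -1.053  0.149] [-0.811 -1.018  0.437]
pinkS [130, 19, 14, 51, 362] [136.3  43.8] [-0.829 -0.686  0.312] [-1.005 -0.716  0.151] [-0.813 -0.663  0.42 ]
pinkS [408, 18, 15, 52, 203] [415.3  42.9] [-0.829  1.038  0.33 ] [-1.009  1.022  0.169] [-0.808  1.055  0.44 ]
pinkS [90, 23, 16, 47, 323] [97.5 46.6] [-0.83  -0.926  0.292] [-0.918 -0.952  0.15 ] [-0.811 -0.901  0.41 ]
pinkS [376, 23, 11, 12, 45] [382.2  27.6] [-0.84   0.822  0.409] [-0.986  0.806  0.367] [-0.812  0.857  0.415]
pinkS [177, 79, 11, 48, 363] [182.3 101.8] [-0.83  -0.44  -0.057] [-0.999 -0.467 -0.241] [-0.806 -0.412  0.047]
pinkS [294, 82, 9, 46, 257] [298.3 104.1] [-0.83   0.348 -0.071] [-1.014  0.325 -0.247] [-0.802  0.368  0.025]
pinkS [350, 83, 13, 45, 327] [355.7 104.5] [-0.83   0.741 -0.073] [-1.003  0.716 -0.243] [-0.807  0.769  0.025]
pinkS [84, 85, 12, 42, 168] [ 89.8 105.4] [-0.83  -1.071 -0.091] [-1.013 -1.091 -0.251] [-0.81  -1.055 -0.007]
pinkS [133, 88, 14, 39, 355] [139.5 106.6] [-0.83  -0.735 -0.094] [-1.01  -0.77  -0.246] [-0.809 -0.7
[... 4284 characters left out ...]
 -0.001] [-1.085  0.501 -0.248] [0.108 0.841 0.349]
woodS [89, 83, 21, 45, 534] [ 98.7 105. ] [-0.83  -1.009 -0.087] [-1.074 -1.082 -0.247] [-0.804 -0.96   0.011]
woodS [316, 91, 10, 38, 182] [320.4 113.2] [-0.828  0.503 -0.143] [-0.853  0.482 -0.25 ] [-0.807  0.53   0.021]
woodS [477, 197, 35, 18, 260] [491.6 201.5] [-0.23   1.469 -0.433] [-0.266  0.876 -0.518] [0.464 1.615 0.019]
woodS [147, 201, 27, 20, 300] [161.3 212.2] [ 0.478 -0.328  0.022] [ 0.403 -0.382  0.001] [ 0.502 -0.286  0.028]
woodS [38, 223, 45, 8, 156] [ 59.2 226.9] [ 0.544 -0.68   0.009] [ 0.533 -0.753 -0.002] [ 0.554 -0.603  0.025]
bed S 2281 [0.70473445 0.15571503 0.07035642]
bed T 1140 [0.61532556 0.1517643  0.07026233]
```

View pics/crop1.png

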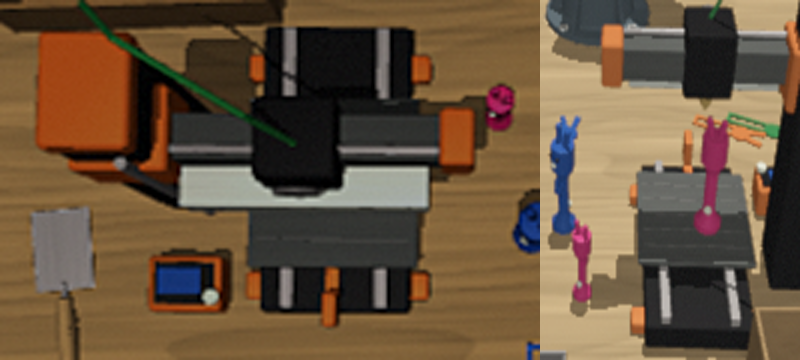

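The crop shows the pick is right: the large pink rabbit stands loose on the bed, taller than the small pink one, with the fin free at top-view pixel (219,203). Next I measure the bed, the bar, the fin, the rabbit's axis, the stand and the glue.

```bash
python3 - <<'E'
from h import *
s,t=load("scene"),load("top")
S,T=cloud(s),cloud(t);H=hsv(s);Ht=hsv(t)
def rect(m,C,n):
    q=C[m];q=q[~np.isnan(q).any(1)];c,w,a=cv2.minAreaRect(q[:,:2].astype(np.float32)*1000);print(n,len(q),np.round(c,1),np.round(w,1),round(a,2),q[:,2].mean().round(4))
def box(C,x0,x1,y0,y1,z0,z1):
    return (C[...,0]>x0)&(C[...,0]<x1)&(C[...,1]>y0)&(C[...,1]<y1)&(C[...,2]>z0)&(C[...,2]<z1)
k=np.ones((3,3),np.uint8)
big=lambda m:(lambda l,st:l==1+np.argmax(st[1:,4]))(*cv2.connectedComponentsWithStats(m.astype(np.uint8))[1:3])
rect(big(box(S,.5,.85,.03,.28,.065,.076)),S,"bedS");rect(big(box(T,.5,.85,.03,.28,.064,.076)),T,"bedT")
m=big(box(T,.55,.7,.0,.3,.24,.33)&(Ht[...,1]<70)&(Ht[...,2]>130));rect(m,T,"barT")
v,u=np.nonzero(m);q=T[m];print(u.min(),u.max(),v.min(),v.max(),np.percentile(q[:,2],[1,10,50,90,99]).round(3))
rect(box(T,.5,.6,.13,.18,.09,.115),T,"finT");rect(box(S,.5,.6,.13,.18,.09,.115)&(H[...,0]<20)&(H[...,1]>140),S,"finS")
# rabbit in scene
m=cv2.inRange(H,(155,100,60),(178,255,255))[190:260,285:325]
for r in range(70):
    c=np.nonzero(m[r])[0]
    if len(c): p=S[r+190,285+c];print(r+190,c[0]+285,c[-1]+285,np.nanmedian(p,0).round(3),end=' | ')
print()
# stand rim in top, z from depth
rect(cv2.inRange(Ht,(0,90,30),(12,255,110)).astype(bool)&box(T,.38,.51,-.4,-.27,.015,.035),T,"stand")
m=box(T,.43,.53,-.48,-.40,.03,.12);rect(m,T,"glue")
q=T[m];print(q[q[:,2]>.085].mean(0))
for nm,p in (("mark",0),):pass
rect(box(T,.45,.7,.28,.45,.03,.1),T,"panel?")
E
```

```text
bedS 1977 [671.5 150.1] [180.  189.3] 88.33 0.0703
bedT 1041 [600.2 151.7] [178.6  73.4] 88.21 0.0702
barT 805 [635.6 151.8] [217.6  32.8] 88.12 0.3023
170 252 156 168 [0.297 0.3   0.302 0.305 0.307]
finT 44 [534.1 153.8] [ 9.9 31.2] 89.38 0.1
finS 30 [540.8 152.9] [10.7 34.8] 86.34 0.0986
199 304 305 [0.691 0.157 0.244] | 200 304 312 [0.694 0.16  0.242] | 201 304 313 [0.697 0.168 0.241] | 202 304 313 [0.697 0.169 0.237] | 203 304 312 [0.692 0.172 0.23 ] | 204 303 312 [0.693 0.17  0.227] | 205 302 312 [0.691 0.167 0.222] | 206 302 313 [0.693 0.169 0.22 ] | 207 302 313 [0.697 0.168 0.219] | 208 302 313 [0.701 0.168 0.218] | 209 302 313 [0.704 0.167 0.217] | 210 301 313 [0.706 0.164 0.215] | 211 301 313 [0.707 0.165 0.212] | 212 301 313 [0.707 0.165 0.208] | 213 301 313 [0.707 0.167 0.204] | 214 301 312 [0.709 0.165 0.203] | 215 301 312 [0.708 0.165 0.197] | 216 301 312 [0.708 0.165 0.194] | 217 301 312 [0.709 0.164 0.191] | 218 302 312 [0.708 0.168 0.187] | 219 302 311 [0.709 0.167 0.183] | 220 302 311 [0.708 0.17  0.179] | 221 303 310 [0.703 0.169 0.17 ] | 222 303 309 [0.7   0.168 0.
[... 346 characters left out ...]
 233 302 307 [0.698 0.168 0.119] | 234 302 307 [0.699 0.169 0.115] | 235 302 307 [0.699 0.169 0.111] | 236 301 306 [0.695 0.167 0.103] | 237 300 307 [0.693 0.175 0.097] | 238 298 307 [0.691 0.159 0.092] | 239 297 309 [0.691 0.163 0.087] | 240 297 310 [0.696 0.167 0.088] | 241 297 310 [0.701 0.168 0.088] | 242 297 310 [0.703 0.167 0.085] | 243 297 309 [0.705 0.166 0.083] | 244 297 309 [0.708 0.166 0.081] | 245 298 309 [0.71  0.167 0.079] | 246 299 308 [0.708 0.168 0.074] | 247 301 307 [0.711 0.17  0.072] | 
stand 730 [ 443.1 -336.7] [97.4 93.3] 88.29 0.0246
glue 101 [ 478.3 -444.3] [28.9 22.1] 2.79 0.0654
[ 0.47818543 -0.44799402  0.09315864]
panel? 431 [597.8 314.8] [ 71.9 115.1] 88.5 0.0536
```

```bash
cat >> h.py <<'E'
from scipy.spatial.transform import Rotation as Ro
YAW=-.031
EX=np.array([np.cos(YAW),np.sin(YAW),0])
def q(lean_deg,yaw=YAW):
    a=np.radians(lean_deg);ex=np.array([np.cos(yaw),np.sin(yaw),0]);ey=np.array([-np.sin(yaw),np.cos(yaw),0])
    z=np.sin(a)*ex-np.cos(a)*np.array([0,0,1]);return Ro.from_matrix(np.c_[np.cross(ey,z),ey,z]).as_quat()
def tcp(g,Q): return np.array(g)-.003*Ro.from_quat(Q).apply([0,0,1])
E
python3 - <<'E'
from h import *
from cell import r
Q=q(0);F=np.array([.5365,.154,.085])
L=q(38)
for g,Q_ in((F+[0,0,.1],Q),(F-.09*EX,Q),([.6,.171,.197],L),([.5,.171,.26],L),([.45,0,.29],L),([.443,-.337,.29],L),([.443,-.337,.152],L),([.443,-.337,.152],q(38,-.65))):
    j=r.inverse_kinematics(tcp(g,Q_),Q_);print(None if j is None else np.round(j,2))
r.set_gripper(.55,40)
r.move_to(tcp(F+[-.01,0,.1],Q),Q); r.move_linear(tcp(F,Q),vel=.12)
print(r.current_t(),r.current_contact_force().round(2) if hasattr(r.current_contact_force(),'round') else r.current_contact_force())
r.set_gripper(0.,40)
print(r.current_t(),r.current_opening(),r.current_finger_force(),np.round(r.current_contact_force(),2))
d=get("scene");np.savez("s1",**d);cv2.imwrite("pics/s1.png",cv2.resize(d["pixels"][150:300,180:380],None,fx=3,fy=3)[...,::-1])
E
```

```text
[ 0.2   0.44  1.69 -0.    1.01 -1.34]
[ 0.24  0.47  1.97 -0.    0.7  -1.3 ]
[ 0.28  0.38  1.92 -0.75  0.28 -0.59]
[ 0.35  0.12  2.08 -0.64  0.39 -0.66]
[-0.14 -0.12  2.23  0.18  0.38 -1.83]
None
[-0.96  0.4   2.04  1.15  0.57  2.83]
None
3.5667 [-0.03  0.23  1.09]
3.9583 0.1568577008006266 41.291223764419556 [-1.46 -2.02  7.14]
```

View pics/s1.png

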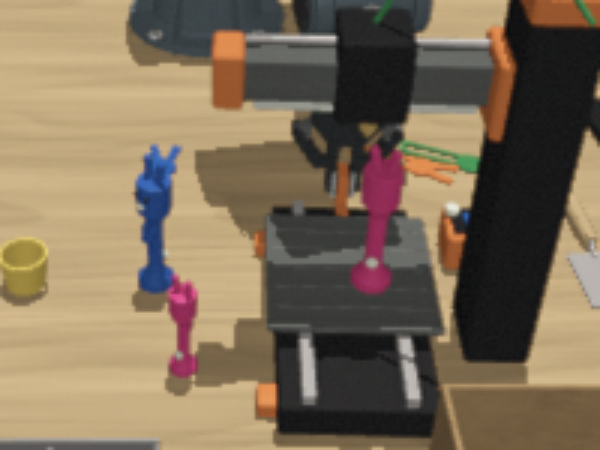

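The fingers hold the fin (opening 13 mm) and the rabbit stands. Now I pull slowly.

```bash
python3 - <<'E'
from h import *
from cell import r
p=np.array(r.current_tool_pos())
r.move_linear(p-.086*EX,vel=.025);print(r.current_t(),np.round(r.current_contact_force(),2))
r.move_linear(p-.0895*EX,vel=.012);print(r.current_t(),np.round(r.current_contact_force(),2),np.round(np.array(r.current_tool_pos())-p,4))
r.sleep(.3);r.set_gripper(.5)
r.move_linear(np.array(r.current_tool_pos())+[-.01,0,.09],vel=.12)
s=get("scene");t=get("top");np.savez("s2",**s);np.savez("t2",**t);print(r.current_t())
S,T=cloud(s),cloud(t);H=hsv(s);Ht=hsv(t)
for C,h,n,(v0,v1,u0,u1) in((S,H,"S",(150,260,260,325)),(T,Ht,"T",(140,215,180,245))):
    m=cv2.inRange(h,(155,100,50),(178,255,255))[v0:v1,u0:u1]
    for k in range(v1-v0):
        c=np.nonzero(m[k])[0]
        if len(c):print(n,k+v0,c[0]+u0,c[-1]+u0,np.nanmedian(C[k+v0,u0+c],0).round(3),end=' | ')
    print()
a=cv2.resize(t["pixels"][130:230,170:290],None,fx=3,fy=3);b=cv2.resize(s["pixels"][170:270,220:350],None,fx=3,fy=3)
cv2.imwrite("pics/s2.png",np.hstack([a,b])[...,::-1])
E
```

```text
7.5917 [2.79 5.31 4.03]
8.0333 [ 21.92   2.29 -13.83] [-0.0864  0.0031  0.0001]
9.725
S 191 306 310 [0.702 0.167 0.28 ] | S 192 299 310 [0.62  0.177 0.218] | S 193 299 310 [0.621 0.177 0.216] | S 194 299 310 [0.623 0.173 0.213] | S 195 299 310 [0.621 0.17  0.208] | S 196 299 309 [0.622 0.168 0.205] | S 197 299 309 [0.622 0.169 0.201] | S 198 299 309 [0.622 0.168 0.197] | S 199 299 309 [0.621 0.17  0.192] | S 200 299 309 [0.623 0.17  0.19 ] | S 201 299 309 [0.621 0.17  0.185] | S 202 300 308 [0.623 0.17  0.182] | S 203 301 306 [0.621 0.17  0.177] | S 204 301 306 [0.615 0.171 0.169] | S 205 301 305 [0.614 0.168 0.163] | S 206 301 305 [0.614 0.171 0.159] | S 207 300 305 [0.611 0.17  0.153] | S 208 300 305 [0.613 0.169 0.151] | S 209 300 305 [0.611 0.171 0.145] | S 210 300 305 [0.613 0.171 0.142] | S 211 300 305 [0.612 0.171 0.138] | S 212 300 305 [0.612 0.172 0.134] | S 213 299 305 [0.612 0.174 0.129] | S 214 299 305 [0.612 0.174 0.125] | S 215 299 304 [0.613 0.172 0.121] | S 216 299 304 [0.612 0.17  0.117] | S 217 299 304 [0.612 0.171 0.112] | S 218 299 304 [0.61  0.174 0.107] | S 219 
[... 338 characters left out ...]
 0.17  0.075] | S 229 299 304 [0.624 0.173 0.07 ] | 
T 171 206 210 [0.638 0.191 0.068] | T 172 204 211 [0.619 0.172 0.215] | T 173 203 212 [0.616 0.173 0.217] | T 174 201 213 [0.613 0.174 0.218] | T 175 201 214 [0.61  0.173 0.219] | T 176 201 216 [0.607 0.17  0.22 ] | T 177 201 217 [0.603 0.168 0.232] | T 178 201 218 [0.601 0.165 0.223] | T 179 201 219 [0.599 0.164 0.219] | T 180 201 220 [0.596 0.167 0.216] | T 181 201 220 [0.593 0.166 0.217] | T 182 202 220 [0.59  0.165 0.218] | T 183 203 220 [0.587 0.166 0.217] | T 184 204 220 [0.586 0.165 0.203] | T 185 208 219 [0.591 0.166 0.091] | T 186 210 219 [0.588 0.168 0.088] | T 187 209 218 [0.585 0.174 0.081] | T 188 211 216 [0.582 0.174 0.079] |
```

View pics/s2.png

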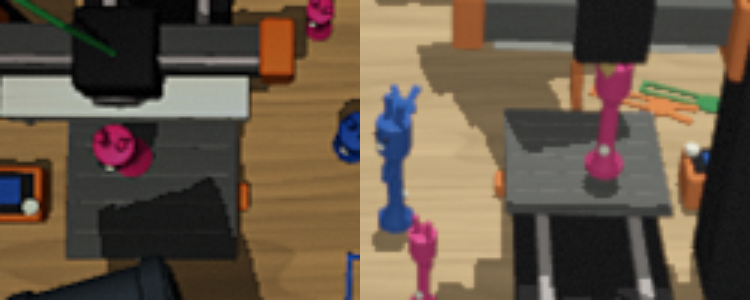

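Bed is at the stop: 22 N of stop force, and the rabbit shifted about 87 mm. It stands on the bed with its axis near (0.602, 0.170) and its head just in front of the light bar (top view about (208,179)). Next I grip its head with a leaning hand.

```bash
python3 - <<'E'
from h import *
from cell import r
s,t=load("s2"),load("t2")
print(onz(t,208.2,178.5,.205),tri(t,(208.2,178.5),s,(304.3,198)),proj(t,[.602,.17,.2]),proj(s,[.602,.17,.2]))
L=q(38);z=Ro.from_quat(L).apply([0,0,1]);G=np.array([.602,.170,.197])
r.set_gripper(1.0,25)
r.move_linear(tcp(G-.10*z,L),rot=L,vel=.15);print(r.current_t(),np.round(r.current_q(),2))
s=get("scene");C=cloud(s)
m=cv2.inRange(hsv(s),(155,100,50),(178,255,255))[195:202,285:325];v,u=np.nonzero(m);print("rabbit cols",u.min()+285,u.max()+285)
r.move_linear(tcp(G,L),vel=.06);print(r.current_t(),np.round(r.current_q(),2),np.round(r.current_contact_force(),2))
s,t=get("scene"),get("top")
a=cv2.resize(t["pixels"][130:230,170:290],None,fx=3,fy=3);b=cv2.resize(s["pixels"][170:270,220:350],None,fx=3,fy=3)
cv2.imwrite("pics/s3.png",np.hstack([a,b])[...,::-1])
E
```

```text
[0.6011625  0.17270546 0.205     ] (array([0.60307992, 0.17491735, 0.18338114]), np.float64(0.0015333789514539568)) [209.4 178.3] [303.5 193.6]
11.3333 [ 0.32  0.16  1.98 -0.54  0.42 -0.8 ]
rabbit cols 299 310
13.2 [ 0.27  0.38  1.92 -0.74  0.28 -0.6 ] [0.28 0.05 0.15]
```

View pics/s3.png

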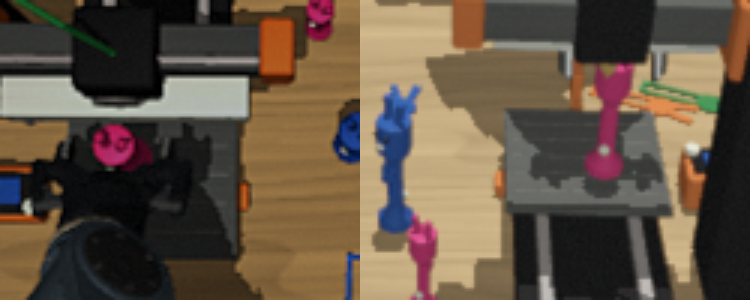

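The open fingers straddle the head: crop pixels (566) and (657) in the scene view, head at (614). The hand clears the light bar. I shift 1.5 mm in y and close.

```bash
python3 - <<'E'
from h import *
from cell import r
L=q(38);z=Ro.from_quat(L).apply([0,0,1]);G=np.array([.602,.1715,.197])+.003*z
r.move_linear(tcp(G,L),vel=.03)
r.set_gripper(.58)
def cols(n,t=""):
    s=get("scene");m=cv2.inRange(hsv(s),(155,100,50),(178,255,255))[185:235,285:325]
    out=[]
    for k in (10,13,22,28,39):
        c=np.nonzero(m[k])[0];out.append((c[0]+285,c[-1]+285) if len(c) else None)
    print(n,out,r.current_t());return s
cols("pre");f0=np.array(r.current_contact_force())
r.set_gripper(0.,25)
print(r.current_opening(),r.current_finger_force(),np.round(np.array(r.current_contact_force())-f0,2))
cols("grip")
r.move_linear(np.array(r.current_tool_pos())+[0,0,.005],vel=.03)
print(np.round(np.array(r.current_contact_force())-f0,2))
s=cols("lift");t=get("top")
a=cv2.resize(t["pixels"][130:230,170:290],None,fx=3,fy=3);b=cv2.resize(s["pixels"][170:270,220:350],None,fx=3,fy=3)
cv2.imwrite("pics/s4.png",np.hstack([a,b])[...,::-1])
# plan check
for yaw in np.arange(-.9,.7,.15):
    Q=q(38,yaw);o=[]
    for g in([.5,.17,.27],[.45,0,.29],[.443,-.15,.29],[.443,-.337,.29],[.443,-.337,.155]):
        j=r.inverse_kinematics(tcp(g,Q),Q);o.append(None if j is None else np.round(j[[0,3,4,5]] if hasattr(j,'shape') else [j[i] for i in(0,3,4,5)],2).tolist())
    print(round(yaw,2),o)
E
```

```text
pre [(np.int64(298), np.int64(310)), (np.int64(298), np.int64(309)), (np.int64(300), np.int64(305)), (np.int64(299), np.int64(305)), (np.int64(295), np.int64(307))] 14.0583
0.4634611466288135 26.795606017112732 [-0.57  0.05  1.06]
grip [(np.int64(299), np.int64(310)), (np.int64(299), np.int64(310)), (np.int64(300), np.int64(305)), (np.int64(299), np.int64(305)), (np.int64(295), np.int64(307))] 14.3417
[-0.61 -0.47 -1.15]
lift [(np.int64(299), np.int64(310)), (np.int64(299), np.int64(310)), (np.int64(300), np.int64(305)), (np.int64(299), np.int64(305)), (np.int64(295), np.int64(307))] 14.7167
-0.9 [[0.52, -0.77, 1.07, 0.25], [0.2, -0.8, 0.86, 0.02], [-0.22, -0.74, 0.61, -0.37], [-0.67, -0.36, 0.41, -1.06], [-0.67, -1.41, 0.14, 0.01]]
-0.75 [[0.51, -0.8, 0.96, 0.15], [0.16, -0.8, 0.75, -0.13], [-0.28, -0.62, 0.5, -0.63], [-0.73, -0.04, 0.37, -1.52], None]
-0.6 [[0.5, -0.82, 0.85, 0.04], [0.12, -0.75, 0.64, -0.32], [-0.34, -0.4, 0.41, -1.0], [-0.78, 0.3, 0.39, -1.99], None]
-0.45 [[0.47, -0.82, 0.73, -0.09], [0.06, -0.65, 0.52, -0.57], [-0.41, -0.06, 0.37, -1.49], [-0.84, 0.54, 0.47, -2.38], None]
-0.3 [[0.43, -0.8, 0.61, -0.26], [-0.01, -0.45, 0.43, -0.93], [-0.49, 0.3, 0.39, -2.0], [-0.89, 0.69, 0.57, -2.66], None]
-0.15 [[0.39, -0.72, 0.5, -0.47], [-0.08, -0.12, 0.37, -1.41], [-0.56, 0.57, 0.47, -2.41], [-0.93, 0.76, 0.68, -2.87], None]
0.0 [[0.33, -0.56, 0.39, -0.78], [-0.16, 0.26, 0.39, -1.93], [-0.62, 0.71, 0.58, -2.7], None, [-0.96, 1.12, 0.6, 2.83]]
0.15 [[0.28, -0.25, 0.32, -1.24], [-0.23, 0.54, 0.46, -2.36], None, None, [-0.99, 1.04, 0.71, 2.76]]
0.3 [[0.22, 0.17, 0.31, -1.8], [-0.3, 0.7, 0.57, -2.67], None, None, [-1.0, 0.96, 0.81, 2.7]]
0.45 [[0.16, 0.51, 0.37, -2.29], None, None, None, [-1.01, 0.88, 0.92, 2.64]]
0.6 [[0.1, 0.71, 0.47, -2.63], None, None, [-1.01, 0.71, 1.23, 2.8], [-1.01, 0.81, 1.01, 2.58]]
```

View pics/s4.png

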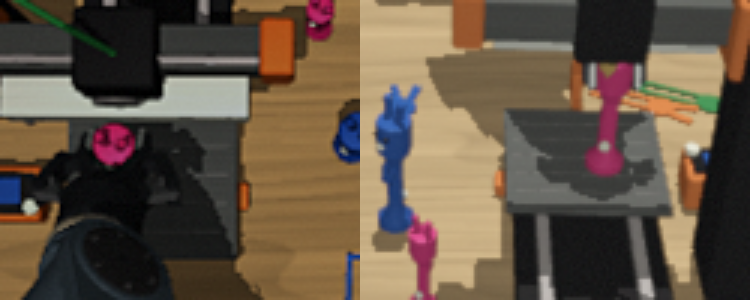

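The rabbit is gripped upright between the pads (opening 39 mm) and clears the bar. Next I draw back and plan the transfer with the lean turned toward -y.

```bash
python3 - <<'E'
from h import *
from cell import r
p=np.array(r.current_tool_pos())
r.move_linear(p-.03*EX+[0,0,.012],vel=.06)
r.move_linear(p-.11*EX+[0,0,.085],vel=.12)
print(r.current_t(),np.round(r.current_tool_pos(),3),r.current_opening())
for yaw in (-.9,-1.05,-1.2,-1.35,-1.5,-1.65):
    Q=q(38,yaw);o=[]
    for g in([.46,.0,.285],[.443,-.15,.285],[.443,-.337,.285],[.443,-.337,.155]):
        j=r.inverse_kinematics(tcp(g,Q),Q);o.append(None if j is None else np.round(j,2).tolist())
    print(round(yaw,2),o)
E
```

```text
16.5083 [0.492 0.175 0.287] 0.4655213888637694
-0.9 [[0.19, 0.07, 2.06, -0.81, 0.85, 0.02], [-0.22, -0.0, 2.14, -0.75, 0.6, -0.35], [-0.67, 0.12, 2.0, -0.37, 0.39, -1.05], [-0.67, 0.35, 2.12, -1.41, 0.14, 0.01]]
-1.05 [[0.21, 0.11, 2.02, -0.8, 0.96, 0.15], [-0.18, 0.03, 2.1, -0.8, 0.72, -0.16], [-0.62, 0.14, 1.98, -0.59, 0.48, -0.69], [-0.62, 0.36, 2.09, -1.33, 0.27, 0.09]]
-1.2 [[0.23, 0.15, 1.96, -0.77, 1.07, 0.26], [-0.14, 0.07, 2.06, -0.81, 0.83, -0.0], [-0.57, 0.16, 1.95, -0.71, 0.58, -0.43], [-0.57, 0.38, 2.06, -1.24, 0.39, 0.16]]
-1.35 [[0.23, 0.19, 1.91, -0.74, 1.16, 0.36], [-0.12, 0.11, 2.01, -0.8, 0.94, 0.12], [-0.54, 0.19, 1.91, -0.77, 0.7, -0.24], [-0.54, 0.41, 2.02, -1.16, 0.51, 0.23]]
-1.5 [[0.23, 0.23, 1.86, -0.69, 1.25, 0.45], [-0.11, 0.16, 1.96, -0.78, 1.05, 0.23], [-0.51, 0.23, 1.87, -0.79, 0.82, -0.09], [-0.51, 0.43, 1.97, -1.07, 0.63, 0.29]]
-1.65 [[0.22, 0.27, 1.81, -0.65, 1.34, 0.54], [-0.1, 0.2, 1.91, -0.74, 1.15, 0.33], [-0.48, 0.27, 1.82, -0.78, 0.93, 0.04], [-0.48, 0.46, 1.92, -1.0, 0.74, 0.35]]
```

```bash
python3 - <<'E'
from h import *
from cell import r
Q=q(38,-1.35);ST=np.array([.443,-.337])
r.move_linear(tcp([.46,0.,.287],Q),rot=q(38,-.6),vel=.15)
r.move_linear(tcp([*ST,.27],Q),rot=Q,vel=.15)
r.move_linear(tcp([*ST,.165],Q),vel=.08)
r.sleep(.3)
s,t=get("scene"),get("top");np.savez("s5",**s);np.savez("t5",**t)
print(r.current_t(),np.round(r.current_tool_pos(),4),r.current_opening())
S=cloud(s);m=cv2.inRange(hsv(s),(155,90,40),(178,255,255))[120:235,130:195]
for k in range(0,115,2):
    c=np.nonzero(m[k])[0]
    if len(c):print(k+120,c[0]+130,c[-1]+130,np.nanmedian(S[k+120,130+c],0).round(3),end=' | ')
a=cv2.resize(t["pixels"][180:280,320:440],None,fx=3,fy=3);b=cv2.resize(s["pixels"][130:230,110:240],None,fx=3,fy=3)
cv2.imwrite("pics/s5.png",np.hstack([a,b])[...,::-1])
E
```

```text
22.0917 [ 0.4426 -0.3352  0.1674] 0.46362393596968576
120 136 145 [-0.829 -0.738 -0.194] | 122 137 145 [-0.829 -0.738 -0.21 ] | 124 137 145 [-0.833 -0.741 -0.227] | 126 137 146 [-0.825 -0.737 -0.238] | 164 153 155 [ 0.437 -0.335  0.208] | 166 151 156 [ 0.447 -0.335  0.206] | 168 152 158 [ 0.441 -0.333  0.194] | 170 150 158 [ 0.446 -0.334  0.189] | 172 149 157 [ 0.459 -0.337  0.189] | 174 150 154 [ 0.464 -0.34   0.184] | 176 150 153 [ 0.461 -0.344  0.174] | 178 151 161 [ 0.46  -0.316  0.164] | 180 159 160 [ 0.453 -0.32   0.152] | 182 158 159 [ 0.46  -0.323  0.147] | 184 155 159 [ 0.457 -0.331  0.137] | 186 155 160 [ 0.453 -0.331  0.126] | 188 155 161 [ 0.451 -0.33   0.116] | 190 156 160 [ 0.454 -0.331  0.109] | 192 156 159 [ 0.453 -0.334  0.1  ] | 194 156 160 [ 0.453 -0.335  0.091] | 196 157 160 [ 0.452 -0.333  0.081] | 198 157 161 [ 0.454 -0.332  0.073] | 200 156 164 [ 0.452 -0.33   0.063] | 202 155 165 [ 0.455 -0.329  0.056] | 204 154 165 [ 0.463 -0.331  0.052] | 206 156 163 [ 0.463 -0.333  0.043] |
```

View pics/s5.png

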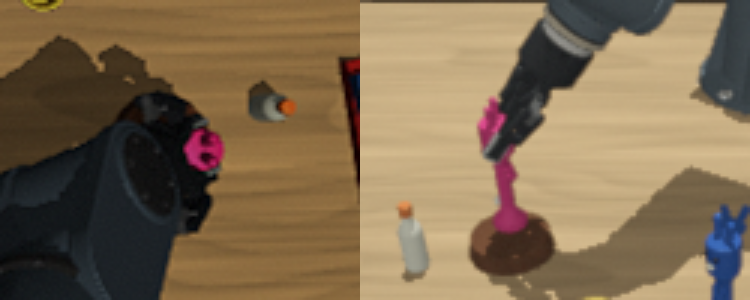

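The rabbit hangs upright over the stand, foot at scene crop pixel (510,222), with the glue clear to the left. I shift 4 mm in -y, lower it with the force watched, then release.

```bash
python3 - <<'E'
from h import *
from cell import r
Q=q(38,-1.35);z=Ro.from_quat(Q).apply([0,0,1])
r.move_linear(tcp([.443,-.341,.165],Q),vel=.03)
r.move_linear(tcp([.443,-.341,.153],Q),vel=.03);r.sleep(.2)
f0=np.array(r.current_contact_force());h=.153
while h>.143:
    h-=.001;r.move_linear(tcp([.443,-.341,h],Q),vel=.015);f=np.array(r.current_contact_force())-f0
    print(round(h,4),f.round(2))
    if f[2]>2.5:break
r.sleep(.2);print(r.current_t(),np.round(np.array(r.current_contact_force())-f0,2))
s=get("scene");S=cloud(s);m=cv2.inRange(hsv(s),(155,90,40),(178,255,255))[160:235,130:195]
for k in range(22,75,3):
    c=np.nonzero(m[k])[0]
    if len(c):print(k+160,c[0]+130,c[-1]+130,np.nanmedian(S[k+160,130+c],0).round(3),end=' | ')
E
```

```text
0.152 [-0.22 -0.79 -1.01]
0.151 [ 1.91  0.59 -0.34]
0.15 [ 1.31 -0.27 -0.17]
0.149 [-0.09  0.91  6.38]
24.325 [-1.23  0.76  6.81]
182 150 160 [ 0.452 -0.338  0.143] | 185 157 158 [ 0.464 -0.327  0.138] | 188 154 159 [ 0.452 -0.336  0.117] | 191 155 160 [ 0.453 -0.333  0.104] | 194 155 159 [ 0.45  -0.339  0.088] | 197 156 159 [ 0.455 -0.337  0.078] | 200 156 160 [ 0.451 -0.338  0.062] | 203 155 164 [ 0.452 -0.334  0.048] | 206 154 164 [ 0.456 -0.336  0.037] | 209 155 163 [ 0.464 -0.336  0.03 ] |
```

```bash
python3 - <<'E'
from h import *
from cell import r
Q=q(38,-1.35);z=Ro.from_quat(Q).apply([0,0,1])
r.set_gripper(.56);r.set_gripper(.9)
r.move_linear(np.array(r.current_tool_pos())-.12*z,vel=.08)
s,t=get("scene"),get("top");print(r.current_t())
T,S=cloud(t),cloud(s);m=cv2.inRange(hsv(s),(155,90,40),(178,255,255))[150:235,130:195]
for k in range(0,75,4):
    c=np.nonzero(m[k])[0]
    if len(c):print(k+150,c[0]+130,c[-1]+130,np.nanmedian(S[k+150,130+c],0).round(3),end=' | ')
F=T[(T[...,0]>.4)&(T[...,0]<.5)&(T[...,1]>.12)&(T[...,1]<.19)&(T[...,2]>.09)&(T[...,2]<.11)];print("fin",len(F),F.mean(0),F.min(0),F.max(0))
a=cv2.resize(t["pixels"][150:250,180:420],None,fx=1.6,fy=3);b=cv2.resize(s["pixels"][130:230,110:240],None,fx=3,fy=3)
cv2.imwrite("pics/s6.png",np.hstack([a,b])[...,::-1])
Q=q(0);F=np.array([.450,.1575,.085]);print(r.inverse_kinematics(tcp(F+[0,0,.08],Q),Q))
E
```

```text
26.775
166 153 153 [ 0.434 -0.341  0.198] | 170 151 154 [ 0.449 -0.341  0.191] | 174 149 159 [ 0.447 -0.336  0.173] | 178 149 159 [ 0.462 -0.336  0.166] | 182 150 159 [ 0.463 -0.336  0.15 ] | 186 153 158 [ 0.463 -0.335  0.133] | 190 154 160 [ 0.453 -0.335  0.108] | 194 155 159 [ 0.455 -0.336  0.092] | 198 156 159 [ 0.453 -0.338  0.072] | 202 156 162 [ 0.451 -0.334  0.052] | 206 154 164 [ 0.458 -0.337  0.039] | 210 156 161 [ 0.465 -0.338  0.025] | fin 54 [0.44786994 0.15735507 0.09942834] [0.43253324 0.15083665 0.0925414 ] [0.46351601 0.16457678 0.10547716]
[ 2.38987495e-01  3.35825306e-01  1.91798015e+00 -4.44089210e-16
  8.87787202e-01 -1.30080883e+00]
```

View pics/s6.png

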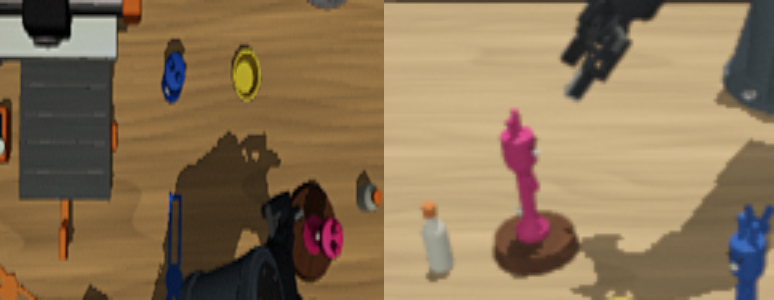

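The rabbit stands upright in the middle of the stand (scene crop (533,235)). The fin is at (0.448, 0.157) and free. Now I push the bed home.

```bash
python3 - <<'E'
from h import *
from cell import r
Q=q(0);F=np.array([.4485,.157,.085])
p=np.array(r.current_tool_pos());r.move_linear([p[0]-.02,p[1]+.1,p[2]+.02],vel=.2)
r.move_to(tcp(F+[0,0,.09],Q),Q);r.set_gripper(.55,40)
r.move_linear(tcp(F,Q),vel=.12);r.set_gripper(0.,40);print(r.current_t(),r.current_opening())
p=np.array(r.current_tool_pos())
r.move_linear(p+.084*EX,vel=.06);print(np.round(r.current_contact_force(),1))
d=.084
while d<.095:
    d+=.0015;r.move_linear(p+d*EX,vel=.02);f=np.round(r.current_contact_force(),1);print(round(d,4),f,np.round(np.array(r.current_tool_pos())-p,4)[0])
    if f[0]<-18:break
r.sleep(.2);r.set_gripper(.55);r.move_linear(np.array(r.current_tool_pos())+[-.005,0,.1],vel=.12)
r.move_linear(np.array(r.current_tool_pos())+[-.12,0,.03],vel=.2)
s,t=get("scene"),get("top");print(r.current_t(),r.current_contact_force())
T=cloud(t);F=T[(T[...,0]>.5)&(T[...,0]<.57)&(T[...,1]>.12)&(T[...,1]<.19)&(T[...,2]>.09)&(T[...,2]<.112)];print("fin",len(F),F.mean(0),F.min(0),F.max(0))
a=cv2.resize(t["pixels"][120:250,180:420],None,fx=1.6,fy=3);b=cv2.resize(s["pixels"][150:280,110:340],None,fx=1.8,fy=3)
cv2.imwrite("pics/s7.png",np.hstack([a,b])[...,::-1])
E
```

```text
30.4333 0.15338294035818595
[-0.5 -5.1  1.4]
0.0855 [-2.  -5.5  3.1] 0.0859
0.087 [-1.  -4.8  2.6] 0.0874
0.0885 [-1.6 -5.8  2.9] 0.0889
0.09 [-4.7 -5.6  4.9] 0.0899
0.0915 [-13.8  -4.3  13.6] 0.09
0.093 [-22.2  -3.7  19.9] 0.0901
35.9583 [-0.29468456  0.91758982  0.52202675]
fin 44 [0.53707628 0.15369099 0.10005214] [0.52168722 0.1465223  0.09428434] [0.55287068 0.15865012 0.10647105]
```

View pics/s7.png

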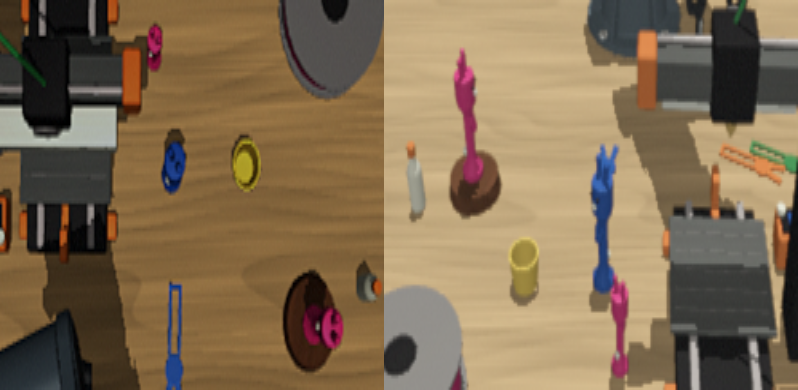

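The bed is home (stop force felt, travel 90 mm), the rabbit stands on the stand, and the arm is clear.

```bash
python3 -c "
from cell import r
print(r.hand_in(),r.current_t())"
```

```text
the job is handed in; nothing more can be done
the job is handed in; nothing more can be done
```

I handed the job in at about 36 s of the 69 s allowed; no verdict came back, but the last pictures show the rabbit upright and released in the middle of the stand, the bed home (stop felt after 90 mm) and nothing else seen to have moved.

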